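Slide the mill and the oil bottle into their stand and swing its bar shut

TASK

Tidy away the wooden pepper mill and the dark oil bottle that stand in front of the two-bay wooden stand, one into each bay, either way round: with the fingers, gently push each one low on its body so that it slides upright along the worktop through the open front until it stands well inside its bay, without tipping, squeezing or lifting it. Then push the stand's swing bar round until it is fully shut across the front of both bays. Do not grip or pick up the mill or the bottle, and leave the other things on the worktop where they are.

Things in the scene. Friction and masses are not known exactly. Their poses are not given: they have to be found in the camera images.
- pepper_mill: turned wooden pepper mill in front of the stand, 170 mm tall with a round foot 58 mm across, 0.13 to 0.25 kg, upright on the worktop; origin at the centre of its underside, z up its axis
- oil_bottle: dark green glass oil bottle with a dark red cap in front of the stand, 267 mm tall, square body 61 mm wide with rounded edges, its faces within 30 degrees of square to the stand, 0.43 to 0.8 kg, upright on the worktop; origin at the centre of its underside, z up its axis
- stand: fixed stand of light wood, two bays, no floor or sill. Origin on the worktop between the bays; x points into the bays, away from the open front, y left (facing in), z up; the front faces the right of the worktop. Walls 12 mm thick, 48 mm high, centred at y = -0.1, 0, 0.1 m, run from the open front at x = -0.044 to the back board (64 mm high, inner face x = 0.05, outer 0.064)
- bay_left (a point): on the worktop in the left bay, at x = 0, y = 0.05 m of the stand: midway between its walls and 50 mm in front of the back board; axes as the stand. Bay 88 mm wide and 94 mm deep, open at the top and front
- bay_right (a point): on the worktop in the right bay, at x = 0, y = -0.05 m of the stand: midway between its walls and 50 mm in front of the back board; axes as the stand. Bay 88 mm wide and 94 mm deep, open at the top and front
- bar (a joint): swing bar of the stand, rad: 0 fully shut (against its stop, along the stand's +y across both bays at x = -0.06 m), pi/2 straight out of the front (stand's -x), 2.7 swung fully open to the right (stand's -y). A level round steel rod 10 mm thick, axis 44 mm above the worktop, 243 mm from pivot to the brass end ball (19 mm). It stays where left: pivot friction 0.05 N m
- bar_pivot (a point): on the bar's upright pivot axis at the stand's right front, x = -0.06, y = -0.112 m of the stand, 44 mm above the worktop; a steel post 15 mm thick with a brass hub stands here; axes as the stand
- bar_knob (a point): centre of the brass end ball of the bar, 243 mm from the pivot; shut, it stands just past a small steel catch at x = -0.06, y = 0.11 m of the stand
- lemon: lemon 78 mm long, bystander at the right; origin at the centre of its underside
- garlic: garlic bulb 50 mm, bystander at the right; origin at the centre of its underside
- honey_jar: honey jar 63 mm across, 82 mm tall, bystander at the right; origin at the centre of its underside
- mug: small green mug, 64 mm across, 48 mm tall, bystander behind the stand; origin at the centre of its underside
- egg_box: grey egg box, 106 x 156 x 72 mm, bystander at the right; origin at the centre of its underside
- tin: food tin 75 mm across, 110 mm tall, bystander at the back; origin at the centre of its underside
- moka: moka coffee pot, 87 x 137 x 154 mm, bystander at the back left; origin at the centre of its underside
- lime: green lime 52 mm, bystander lying on the chopping board at the right; origin at the centre of its underside

How it is judged:
By the outcome, as a careful person would: the job done as asked, in the order asked, and still so for the second after the job is handed in, with the robot touching nothing.
It also fails if it takes over 72 s, if anything falls off the work surface, if the arm or the gripper's body presses on something with over 40 N, if the wrist force passes 120 N, or if a joint passes its speed limit or range.

ROBOT

A 6-joint arm with a two-finger parallel gripper is mounted at the origin on a cart in front of the work surface, level with it; the furniture and walls round the work are solid. World frame = base frame: x ahead of the robot, y to its left, z up, the work surface at z = 0. Lengths are in m, angles in rad, forces in N, time in s.
With the tool pointing down it reaches from about 0.375 to 0.9 m from the base axis. Payload 3.1 kg.
Tool frame: the origin (TCP) lies on the front face of the gripper's body, between the roots of the fingers; the fingertips stand 70 mm ahead of it and the grasp point (between the pads) lies 51 mm ahead of it; z points along the fingers, y is the line along which they close (so a half turn about z gives the same grasp; the last joint's range is limited). The gripper opens to 87 mm and grips with 3 to 60 N. Pads are 19 mm wide; open, the fingers measure 117 mm over their backs; the gripper's body (75 mm by 190 mm) begins 51 mm behind the grasp point.
Start: joints at [1.077, 0.527, 1.433, -0, 1.181, -0.178], TCP at [0.193, 0.594, 0.292] pointing down, gripper open.
Joint ranges: [-3.08, 3.08], [-0.75, 2.2], [0.22, 2.44], [-1.43, 4.57], [0, 2.65], [-2.85, 2.85]. Speed limits (rad/s): [2.79, 2.79, 3.14, 3.14, 3.14, 3.14].

INTERFACE

Orientations are given as a unit quaternion [x, y, z, w].
In Python, from rig import robot, cams, ticket gives the robot as it stands. The module is installed in compiled form; this text tells all that it offers.
- The arm moves only by the shell command python3 -m crank 'ROWS' [FORCE]. ROWS is JSON, a list of rows, each a list of 7 numbers: the shift along the tool's x, y, z in cm, then the turn, a rotation vector about the tool's x, y, z in rad, then the closure, from 0 (fully open) to 1 (shut). A call has 1 to 5 rows; each row shifts and turns the commanded pose from where the row before left it, along the tool's axes as they then stand; what a row does not reach is not made up. A row lasts 1/8 s, in which the tool goes at most 62.5 mm and 10.7 degrees, less where a joint would pass 70% of its speed; a pose out of reach is approached as far as the arm can. A call is refused whole if a number of a shift passes 6.25 or a number of a turn 0.188, either way. A call with a gripper value outside its range is refused whole. The fingers move at their own pace and stop on an object; FORCE is the grip in N (left out, the last holds). Time passes only in rows, so rows that do not move let the fingers close. It gives the time, the measured TCP pose, the force, the opening and the grip force at its end, in the units of the state.
- robot.get_obs(): the state, without advancing time (a new reading comes with each control period).
- cams.camera(name): name is "side" or "top"; returns the picture (420x560x3 uint8, red, green, blue); there is no depth.
- cams.camera_info(name): a dict with "intrinsics" (3x3 intrinsics, pixels), "dist" ([k1, k2, p1, p2, k3] as OpenCV has them; the pictures are not rectified), "pose" (4x4, takes a point from camera to world coordinates). Camera axes: x right, y down, z forward; pixel columns grow to the right and rows downward; lengths in m; the calibration is good to about 2 mm. A picture is of the moment at which its call begins. camera_info takes no time and is no camera call.
- ticket.hand_in(): hands the job in; it is judged then, once.
The state is a dict: "time": time; "q": joint angles; "joint_velocities": joint speeds; "joint_torque": joint torques, N m; "position": TCP position; "tool_rot": TCP orientation; "ft_force": force on the tool from outside, world axes, zero at the start; "moment": the same for the moment, N m; "grip_width": finger opening in m; "grip_force": force on a finger pad.
Only numpy, scipy, OpenCV 4.12 (cv2) and the standard library are available. Lean on these libraries where they do the work, as an engineer would, in place of code of your own. Each camera call takes 0.05 s, during which the arm holds its last target. There are 200 camera calls.

## Working session

There is one attempt and no reset: what is moved stays moved. The work goes in short steps, Python scripts to look and compute and a shell command to move; the robot and the scene stay as the last step left them, time stands still between calls to the robot, and variables do not carry over. Pictures are saved under pics/ and viewed, at most 10 in all, crops included, and the job is handed in when it is done.

```bash
mkdir -p pics
python3 - <<'E'
from rig import robot,cams
import cv2,numpy as np
for n in("top","side"):
    cv2.imwrite(f"pics/{n}0.png",cv2.cvtColor(cams.camera(n),cv2.COLOR_RGB2BGR))
    i=cams.camera_info(n);print(np.round(i["intrinsics"],1).tolist(),np.round(i["dist"],3),np.round(i["pose"],3).tolist())
o=robot.get_obs();print(o)
E
```

```text
[[484.7, 0.0, 291.6], [0.0, 484.7, 205.9], [0.0, 0.0, 1.0]] [0.016 0.    0.    0.    0.   ] [[0.181, -0.917, 0.356, 0.011], [-0.983, -0.171, 0.059, -0.135], [0.007, -0.361, -0.933, 1.455], [0.0, 0.0, 0.0, 1.0]]
[[420.5, 0.0, 283.9], [0.0, 420.5, 206.3], [0.0, 0.0, 1.0]] [-0.073  0.     0.     0.     0.   ] [[0.755, -0.473, 0.453, -0.141], [-0.655, -0.558, 0.509, -0.858], [0.012, -0.681, -0.732, 1.198], [0.0, 0.0, 0.0, 1.0]]
{'time': 0.1, 'q': array([ 1.07751372e+00,  5.28396523e-01,  1.43380810e+00,  1.52562822e-06,
        1.18143908e+00, -1.78498788e-01]), 'joint_velocities': array([-0.00064832, -0.00261055, -0.00185877, -0.00110265,  0.00024006,
       -0.00020598]), 'joint_torque': array([-1.04979943e-03, -4.40990746e+01, -1.77151197e+01,  6.34376099e-02,
        5.33880084e-02, -4.42127146e-05]), 'position': array([0.19321294, 0.59380645, 0.29134425]), 'tool_rot': array([ 1.56743095e-01,  9.87638877e-01, -9.67982784e-04, -3.38689390e-04]), 'ft_force': array([-0.07646917,  0.31494746,  0.46338344]), 'moment': array([-0.02344121, -0.02344337,  0.00410999]), 'grip_force': 0.0, 'grip_width': 0.08704542512425262}
```

View pics/top0.png

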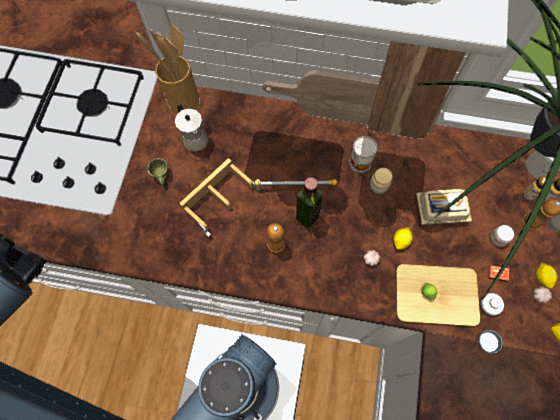

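View pics/side0.png

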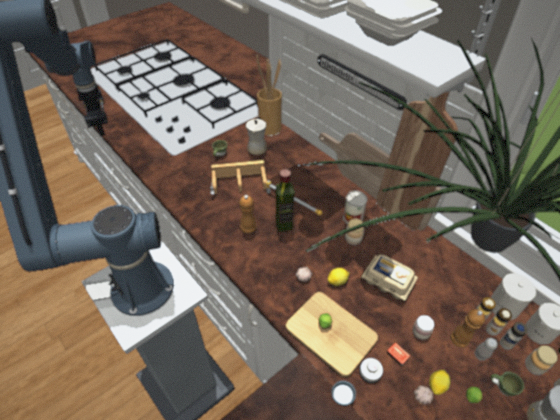

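The top view shows the stand around (215,195), its pivot at (257,184), the bar end at (335,182), the mill at (276,238), the bottle at (308,205) and the catch at (208,233). I'll enlarge both views to get better pixel positions.

```bash
cat > h.py <<'E'
from rig import robot,cams
import cv2,numpy as np
from scipy.spatial.transform import Rotation as R
def ray(n,p):
    i=cams.camera_info(n);T=np.array(i["pose"])
    u=cv2.undistortPoints(np.array([[p]],float),np.array(i["intrinsics"]),np.array(i["dist"]))[0,0]
    return T[:3,3],T[:3,:3]@np.r_[u,1]
def pt(n,p,z):
    c,d=ray(n,p);return (c+d*(z-c[2])/d[2])
def pix(n,P):
    i=cams.camera_info(n);W=np.linalg.inv(np.array(i["pose"]))
    return cv2.projectPoints(np.array(P,float).reshape(-1,3),cv2.Rodrigues(W[:3,:3])[0],W[:3,3],np.array(i["intrinsics"]),np.array(i["dist"]))[0][:,0]
def crop(img,x,y,w,h,s,f):
    cv2.imwrite(f,cv2.cvtColor(cv2.resize(img[y:y+h,x:x+w],None,fx=s,fy=s,interpolation=cv2.INTER_CUBIC),cv2.COLOR_RGB2BGR))
E
python3 - <<'E'
import cv2,numpy as np
a=cv2.imread("pics/top0.png")[145:265,165:365]
b=cv2.imread("pics/side0.png")[150:250,195:345]
cv2.imwrite("pics/tc.png",cv2.resize(a,None,fx=4,fy=4,interpolation=2))
cv2.imwrite("pics/sc.png",cv2.resize(b,None,fx=5,fy=5,interpolation=2))
E
```

```text
(no output)
```

View pics/tc.png

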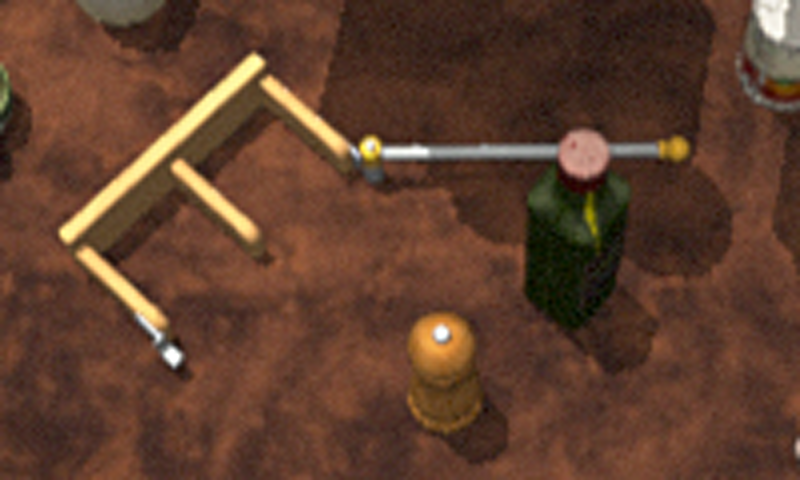

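View pics/sc.png

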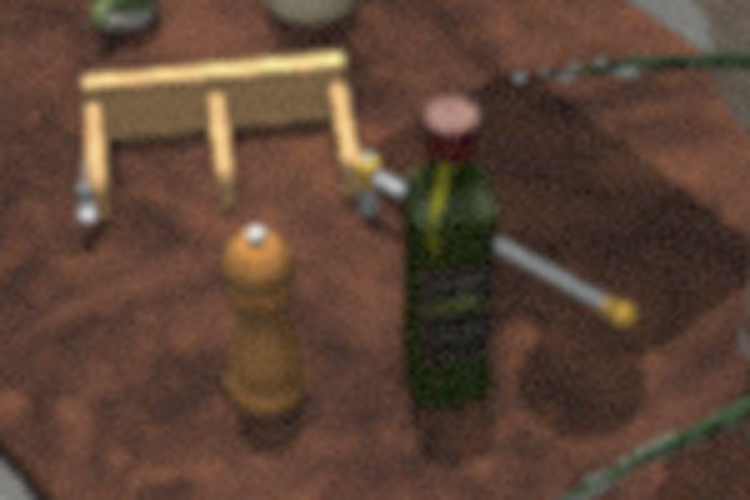

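Run:
```python
from h import *
t=lambda x,y:(x/4+165-.4,y/4+145-.4); s=lambda x,y:(x/5+195-.4,y/5+150-.4)
for nm,a,b,z in [("hub",(371,147),(367,161),.05),("knob",(677,149),(621,312),.044),("cap",(584,150),(452,113),.267),("mill",(441,330),(256,231),.168),("catch",(172,357),(87,210),.05)]:
    print(nm,np.round(pt("top",t(*a),z),3),np.round(pt("side",s(*b),z),3))
print("boardL,R",np.round([pt("top",t(62,235),.064),pt("top",t(255,55),.064)],3))
print("side",np.round([pt("side",s(82,78),.064),pt("side",s(345,55),.064)],3))
for w in [(158,323),(257,241),(347,160)]: print("wall front",np.round(pt("top",t(*w),.048),3))
# bottle base corner, mill base
print("bottle near corner",np.round(pt("top",t(573,328),0),3),np.round([pt("top",t(527,290),0),pt("top",t(615,285),0)],3), "side base",np.round([pt("side",s(408,398),0),pt("side",s(487,405),0)],3))
print("mill foot near",np.round(pt("top",t(445,432),0),3),np.round(pt("side",s(268,412),0),3))
```

```text
hub [0.609 0.076 0.05 ] [0.608 0.08  0.05 ]
knob [ 0.655 -0.163  0.044] [ 0.653 -0.162  0.044]
cap [ 0.541 -0.097  0.267] [ 0.537 -0.099  0.267]
mill [ 0.431 -0.019  0.168] [ 0.429 -0.021  0.168]
catch [0.411 0.188 0.05 ] [0.408 0.177 0.05 ]
boardL,R [[0.487 0.292 0.064]
 [0.665 0.181 0.064]]
side [[0.484 0.293 0.064]
 [0.665 0.177 0.064]]
wall front [0.436 0.206 0.048]
wall front [0.516 0.147 0.048]
wall front [0.596 0.093 0.048]
bottle near corner [ 0.507 -0.106  0.   ] [[ 0.532 -0.064  0.   ]
 [ 0.549 -0.133  0.   ]] side base [[ 0.502 -0.095  0.   ]
 [ 0.542 -0.138  0.   ]]
mill foot near [ 0.405 -0.023  0.   ] [ 0.415 -0.038  0.   ]
```

```bash
cat >> h.py <<'E'
O=np.array([.5425,.185,0]);EX=np.array([.539,.842,0]);EX/=np.linalg.norm(EX);EY=np.array([-EX[1],EX[0],0])
S=np.c_[EX,EY,[0,0,1]]
def w(p): return O+S@np.array(p,float)
def st(P): return S.T@(np.array(P)-O)
def state():
    o=robot.get_obs();M=R.from_quat(o["tool_rot"]).as_matrix();return o,M,o["position"],o["position"]+.07*M[:,2]
def goto(p,yaw=0,tilt=40):
    """tip target p (stand frame), tool x = stand x turned by yaw, fingers tilted forward: cm shift (after turning) and turn"""
    o,M,P,tip=state()
    y,t=np.radians([yaw,tilt]);f=S@[np.cos(y),np.sin(y),0];Z=np.array([0,0,1.])
    zt=-Z*np.cos(t)+f*np.sin(t);xt=f*np.cos(t)+Z*np.sin(t);T=np.c_[xt,np.cross(zt,xt),zt]
    rv=R.from_matrix(M.T@T).as_rotvec();d=w(p)-.07*zt-P
    print("t",round(o["time"],2),"tip stand",np.round(st(tip),4),"F",np.round(o["ft_force"],1),"w",round(o["grip_width"],3))
    print(" rotvec",np.round(rv,3),"shift cm in present axes",np.round(100*M.T@d,2),"in target axes",np.round(100*T.T@d,2))
E
(python3 -m crank '[[-3.73,-2.22,-1.4,0,0,0,0.5],[-3.73,-2.22,-1.4,0,0,0,0.5],[-3.73,-2.22,-1.4,0,0,0,0.5],[-3.73,-2.22,-1.4,0,0,0,0.5],[-3.73,-2.22,-1.4,0,0,0,0.5]]'
python3 -m crank '[[-3.73,-2.22,0,0,0,0,0.5],[-3.73,-2.22,0,0,0,0,0.5],[-3.73,-2.22,0,0,0,0,0.5],[-3.73,-2.22,0,0,0,0,0.5],[-1,-5,0,0,0,0,0.5]]'
python3 -m crank '[[-1,-5,0,0,0,0,0.5],[-1,-5,0,0,0,0,0.5],[-1,-5,0,0,0,0,0.5],[-1,-5,0,0,0,0,0.5],[-1,-5,0,0,0,0,0.5]]'
python3 -m crank '[[-1,-5,0,0,0,0,0.5],[0,0,0,0,0,0.18,0.5],[0,0,0,0,0,0.18,0.5],[0,0,0,0,0,0.18,0.5],[0,0,0,0,0,0.18,0.5]]'
python3 -m crank '[[0,0,0,0,0,0.18,0.5],[0,0,0,0,0,0.18,0.5],[0,0,0,0,0,0.18,0.5],[0,0,0,0,0,0.18,0.5],[0,0,0,0,0,0.18,0.5]]') ; python3 -c "
from h import *
goto([-.30,-.016,.15])
for n,p in dict(tin=(364,140),jar=(381,177),garlic=(372,258),lemon=(403,239)).items(): print(n,np.round(st(pt('top',p,.05)),3))
print(st([.430,-.020,0]),st([.539,-.098,0]))"
```

```text
time: 0.72
position: [0.337, 0.4297, 0.3623]
tool_rot: [0.157, 0.988, -0.0, -0.0]
ft_force: [0.5, -0.3, 0.4]
grip_width: 0.047
grip_force: 0.0
time: 1.35
position: [0.4473, 0.2487, 0.3618]
tool_rot: [0.157, 0.988, 0.0, 0.001]
ft_force: [0.0, -0.4, -0.0]
grip_width: 0.0433
grip_force: 0.0
time: 1.98
position: [0.4144, -0.0049, 0.3621]
tool_rot: [0.157, 0.988, 0.0, -0.0]
ft_force: [0.9, -0.7, -0.2]
grip_width: 0.0433
grip_force: 0.0
time: 2.6
position: [0.4087, -0.0541, 0.362]
tool_rot: [0.497, 0.868, -0.0, -0.0]
ft_force: [-0.0, 0.0, 0.5]
grip_width: 0.0438
grip_force: 0.0
time: 3.22
position: [0.4087, -0.054, 0.362]
tool_rot: [0.825, 0.565, -0.0, -0.0]
ft_force: [0.2, -0.3, 0.0]
grip_width: 0.0436
grip_force: 0.0
t 3.23 tip stand [-0.2734 -0.0161  0.292 ] F [ 0.2 -0.3  0. ] w 0.044
 rotvec [-0.07   0.696  0.191] shift cm in present axes [-7.01 -1.42 15.83] in target axes [-15.66  -0.02   7.53]
tin [-0.207 -0.461  0.05 ]
jar [-0.332 -0.395  0.05 ]
garlic [-0.48  -0.171  0.05 ]
lemon [-0.511 -0.281  0.05 ]
[-0.23330758 -0.01577406  0.        ] [-0.24023437 -0.14962853  0.        ]
```

```bash
(python3 -m crank '[[0,0,0,0,0,0.188,0.5],[0,0,0,0,0.175,0,0.5],[0,0,0,0,0.175,0,0.5],[0,0,0,0,0.175,0,0.5],[0,0,0,0,0.173,0,0.5]]'
python3 -m crank '[[-4,0,1.9,0,0,0,0.5],[-4,0,1.9,0,0,0,0.5],[-4,0,1.9,0,0,0,0.5],[-3.7,0,1.8,0,0,0,0.5],[0,0,0,0,0,0,0.5]]')|grep -v quat|grep pos ; python3 -c "
from h import *
goto([-.30,-.016,.15]);goto([-.30,-.016,.015])"
```

```text
position: [0.4089, -0.0543, 0.3627]
position: [0.3709, -0.116, 0.2024]
t 4.47 tip stand [-0.3009 -0.0167  0.1488] F [0.5 0.6 0.2] w 0.043
 rotvec [-0.014 -0.002  0.008] shift cm in present axes [ 0.16 -0.17 -0.03] in target axes [ 0.16 -0.17 -0.03]
t 4.47 tip stand [-0.3009 -0.0167  0.1488] F [0.5 0.6 0.2] w 0.043
 rotvec [-0.014 -0.002  0.008] shift cm in present axes [-8.54 -0.1  10.3 ] in target axes [-8.52 -0.17 10.31]
```

```bash
(python3 -m crank '[[-2.85,0,3.43,0,0,0,0.5],[-2.85,0,3.43,0,0,0,0.5],[-2.84,0,3.44,0,0,0,0.5],[0,0,0,0,0,0,0.5]]')|grep -v quat|grep pos ; python3 -c "
from h import *
goto([-.27,-.016,.015])
a=cams.camera('top');b=cams.camera('side')
crop(a,190,160,160,120,2.5,'pics/a.png');crop(b,190,150,160,120,2.5,'pics/b.png')
x=np.hstack([cv2.imread('pics/a.png'),cv2.imread('pics/b.png')]);cv2.imwrite('pics/ab1.png',x)"
```

```text
position: [0.372, -0.1142, 0.0688]
t 4.97 tip stand [-0.2988 -0.0167  0.0153] F [-0.   0.4  0.7] w 0.043
 rotvec [-0.015 -0.003  0.01 ] shift cm in present axes [ 2.2  -0.12  1.88] in target axes [ 2.21 -0.17  1.87]
```

View pics/ab1.png

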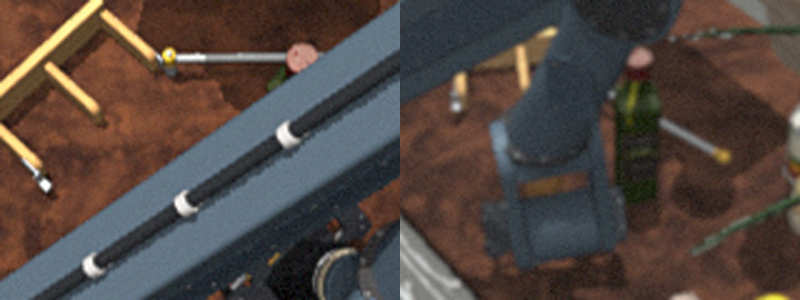

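Forearm hides the mill from above, but the side view shows the gripper behind it at around (550,190), clear of the bottle. Starting the mill push.

```bash
(python3 -m crank '[[0.6,0,0.5,0,0,0,0.5],[0.6,0,0.5,0,0,0,0.5],[0.6,0,0.5,0,0,0,0.5],[0.6,0,0.5,0,0,0,0.5],[0.3,0,0.25,0,0,0,0.5]]'
python3 -m crank '[[0.6,-0.4,0.5,0,0,0,0.5],[0.6,-0.4,0.5,0,0,0,0.5],[0.6,-0.4,0.5,0,0,0,0.5],[0.6,-0.4,0.5,0,0,0,0.5],[0.6,-0.4,0.5,0,0,0,0.5]]'
python3 -m crank '[[0.6,-0.4,0.5,0,0,0,0.5],[0.6,-0.4,0.5,0,0,0,0.5],[0.6,-0.4,0.5,0,0,0,0.5],[0.6,-0.4,0.5,0,0,0,0.5],[0.6,-0.4,0.5,0,0,0,0.5]]')|egrep 'force|pos' ; python3 -c "
from h import *
goto([-.145,.05,.015]);
a=cams.camera('top');b=cams.camera('side')
crop(a,190,160,160,120,2.5,'pics/a.png');crop(b,190,150,160,120,2.5,'pics/b.png')
x=np.hstack([cv2.imread('pics/a.png'),cv2.imread('pics/b.png')]);cv2.imwrite('pics/ab2.png',x)"
```

```text
position: [0.3902, -0.0842, 0.0704]
ft_force: [-0.1, -0.0, 0.4]
grip_force: 0.0
position: [0.3934, -0.0406, 0.0703]
ft_force: [-0.2, -0.4, -1.2]
grip_force: 0.4
position: [0.397, 0.0031, 0.0705]
ft_force: [-0.7, -0.1, -0.7]
grip_force: 0.4
t 6.95 tip stand [-0.1867  0.0253  0.0168] F [-0.7 -0.1 -0.7] w 0.044
 rotvec [-0.011  0.     0.014] shift cm in present axes [ 3.11 -2.47  2.85] in target axes [ 3.07 -2.55  2.82]
```

View pics/ab2.png

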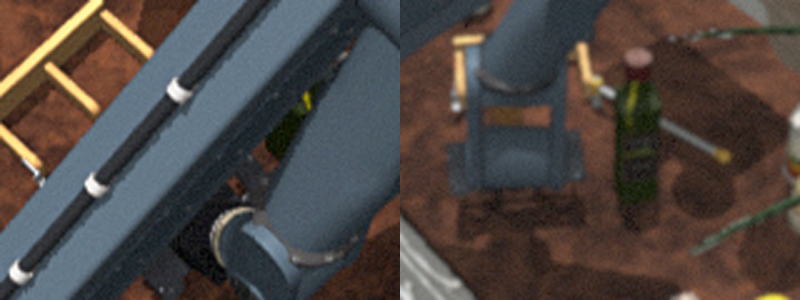

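The mill shows through the gripper at about (507,113), still upright, and the contact force is small. I'll carry on into the bay.

```bash
(python3 -m crank '[[0.55,-0.42,0.47,0,0,0,0.5],[0.55,-0.42,0.47,0,0,0,0.5],[0.55,-0.42,0.47,0,0,0,0.5],[0.55,-0.42,0.47,0,0,0,0.5],[0.55,-0.42,0.47,0,0,0,0.5]]'
python3 -m crank '[[0.4,-0.4,0.34,0,0,0,0.5],[0.6,0,0.5,0,0,0,0.5],[0.6,0,0.5,0,0,0,0.5],[0.6,0,0.5,0,0,0,0.5],[0.6,0,0.5,0,0,0,0.5]]'
python3 -m crank '[[0.6,0,0.5,0,0,0,0.5],[0.6,0,0.5,0,0,0,0.5],[0.6,0,0.5,0,0,0,0.5]]')|egrep 'ft_force|pos' ; python3 -c "
from h import *
goto([-.026,.05,.017])
a=cams.camera('top');b=cams.camera('side')
crop(a,190,160,160,120,2.5,'pics/a.png');crop(b,190,150,160,120,2.5,'pics/b.png')
x=np.hstack([cv2.imread('pics/a.png'),cv2.imread('pics/b.png')]);cv2.imwrite('pics/ab3.png',x)"
```

```text
position: [0.398, 0.045, 0.0702]
ft_force: [-0.5, -1.4, 1.4]
position: [0.414, 0.078, 0.0702]
ft_force: [-1.7, -1.1, -0.6]
position: [0.4262, 0.098, 0.0703]
ft_force: [-0.5, -0.9, -0.7]
t 8.68 tip stand [-0.091   0.0518  0.0166] F [-0.5 -0.9 -0.7] w 0.043
 rotvec [-0.012  0.     0.014] shift cm in present axes [5.   0.22 4.15] in target axes [5.   0.1  4.15]
```

View pics/ab3.png

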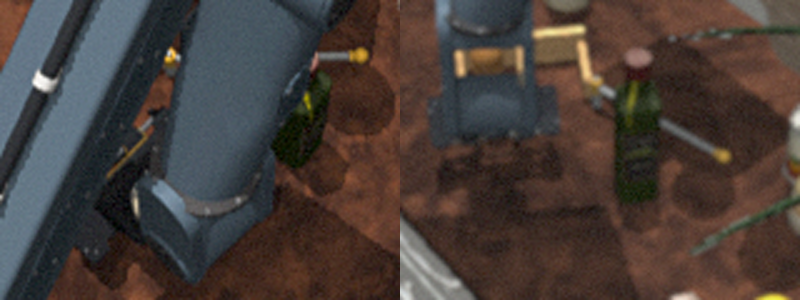

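The mill head at (488,62) is centred between the walls at (461,62) and (520,62). I'll push it the rest of the way, then back off.

```bash
(python3 -m crank '[[0.5,0,0.42,0,0,0,0.5],[0.5,0,0.42,0,0,0,0.5],[0.5,0,0.42,0,0,0,0.5],[0.5,0,0.42,0,0,0,0.5],[0.5,0,0.42,0,0,0,0.5]]'
python3 -m crank '[[0.5,0,0.42,0,0,0,0.5],[0.5,0,0.42,0,0,0,0.5],[0.5,0,0.42,0,0,0,0.5],[0.5,0,0.41,0,0,0,0.5],[0.5,0,0.4,0,0,0,0.5]]')|egrep 'ft_force|pos' ; python3 -c "
from h import *
goto([-.026,.05,.017])"
(python3 -m crank '[[-0.3,0,-0.25,0,0,0,0.5],[-2,0,-1.7,0,0,0,0.5],[-3,0,-2.5,0,0,0,0.5],[-3,0,-2.5,0,0,0,0.5],[0,0,-5,0,0,0,0.5]]'
python3 -m crank '[[0,0,-5,0,0,0,0.5],[0,0,-5,0,0,0,0.5],[0,0,-5,0,0,0,0.5],[0,0,-5,0,0,0,0.5],[0,0,0,0,0,0,0.5]]')|egrep 'ft_force|pos'
python3 -c "
from h import *
goto([-.32,-.15,.2])
a=cams.camera('top');b=cams.camera('side')
crop(a,190,160,160,120,2.5,'pics/a.png');crop(b,190,150,160,120,2.5,'pics/b.png')
x=np.hstack([cv2.imread('pics/a.png'),cv2.imread('pics/b.png')]);cv2.imwrite('pics/ab4.png',x)"
```

```text
position: [0.4433, 0.1257, 0.0703]
ft_force: [-0.2, -1.1, 0.3]
position: [0.4603, 0.1533, 0.0704]
ft_force: [-0.9, -0.9, -0.4]
t 10.03 tip stand [-0.026   0.053   0.0168] F [-0.9 -0.9 -0.4] w 0.044
 rotvec [-0.012  0.     0.014] shift cm in present axes [ 0.01  0.22 -0.02] in target axes [ 0.01  0.22 -0.01]
position: [0.3856, 0.0321, 0.1062]
ft_force: [0.5, -0.1, 0.7]
position: [0.3194, -0.0788, 0.2634]
ft_force: [0.6, 0.2, 0.7]
t 11.28 tip stand [-0.2977  0.046   0.2096] F [0.6 0.2 0.7] w 0.043
 rotvec [-0.003  0.004  0.015] shift cm in present axes [-2.65 19.53 -0.76] in target axes [-2.35 19.57 -0.7 ]
```

View pics/ab4.png

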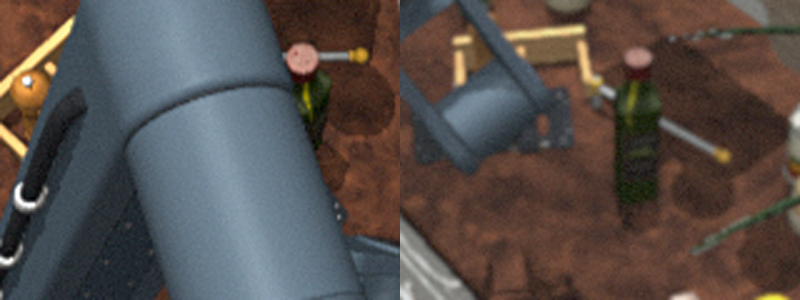

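Mill is now in the left bay, with its head at crop (30,90). The bottle hasn't moved. Next I move behind the bottle at 35° tilt.

```bash
(python3 -m crank '[[-2,4,-1.5,0,0,0,0.5],[0,5.2,0,0,0,0,0.5],[0,5.2,0,0,0,0,0.5],[0,5.2,0,0,0,0,0.5],[0,0,0,0,-0.087,0,0.5]]')|egrep 'ft_force|pos'
python3 -c "
from h import *
goto([-.31,-.153,.018],0,35)
def big(m):
    n,l,s,c=cv2.connectedComponentsWithStats(m.astype('uint8'));k=1+s[1:,4].argmax();return s[k],c[k]
b=cams.camera('side').astype(int)[130:260,150:350]
r,g,bl=b[...,0],b[...,1],b[...,2]
s,c=big((r>g*1.25)&(r>130)&(abs(g-bl)<25)&(g>90)); print('cap',s,c+[150,130])
P=pt('side',c+[150,130],.267);print(P,st(P))
print('mill',st(pt('top',(202,196),.15)))
"
```

```text
position: [0.4756, -0.201, 0.2573]
ft_force: [0.9, 0.6, -0.1]
t 12.0 tip stand [-0.3211 -0.1509  0.2   ] F [ 0.9  0.6 -0.1] w 0.043
 rotvec [-0.013  0.001  0.014] shift cm in present axes [-9.53  0.18 15.54] in target axes [-9.53  0.12 15.54]
cap [131  40   9   6  48] [284.77083333 172.45833333]
[ 0.53600802 -0.09900279  0.267     ] [-0.24269203 -0.14764928  0.267     ]
mill [-0.0068761  0.0558706  0.15     ]
```

```bash
cat >> h.py <<'E'
def big(m):
    n,l,s,c=cv2.connectedComponentsWithStats(m.astype('uint8'));k=1+s[1:,4].argmax();return s[k],c[k]
def cap():
    b=cams.camera('side').astype(int)[110:260,150:350];r,g,bl=b[...,0],b[...,1],b[...,2]
    s,c=big((r>g*1.25)&(r>130)&(abs(g-bl)<25)&(g>90));P=st(pt('side',c+[150,110],.267));print('bottle stand',np.round(P,3),'area',s[4])
E
(python3 -m crank '[[-2.38,0,3.88,0,0,0,0.5],[-2.38,0,3.88,0,0,0,0.5],[-2.38,0,3.88,0,0,0,0.5],[-2.38,0,3.88,0,0,0,0.5],[0,0,0,0,0,0,0.5]]'
python3 -m crank '[[0.65,0,0.46,0,0,0,0.5],[0.65,0,0.46,0,0,0,0.5],[0.65,0,0.46,0,0,0,0.5]]'
python3 -m crank '[[0.5,0,0.35,0,0,0,0.5],[0.5,0,0.35,0,0,0,0.5],[0.5,0,0.35,0,0,0,0.5],[0.5,0,0.35,0,0,0,0.5]]')|egrep 'ft_force|pos'
python3 -c "
from h import *
goto([-.31,-.153,.018],0,35);cap()
"
```

```text
position: [0.4767, -0.187, 0.0749]
ft_force: [-0.7, -0.4, 1.3]
position: [0.4921, -0.17, 0.0803]
ft_force: [-0.4, 0.3, -0.1]
position: [0.5046, -0.1501, 0.0789]
ft_force: [-2.1, -4.3, 2.6]
t 13.55 tip stand [-0.2625 -0.1481  0.0215] F [-2.1 -4.3  2.6] w 0.044
 rotvec [-0.008  0.001  0.015] shift cm in present axes [-4.1   0.35 -2.44] in target axes [-4.1   0.43 -2.44]
bottle stand [-0.165  0.003  0.267] area 3
```

```bash
python3 -c "
from h import *
b=cams.camera('side')
u=pix('side',w([-.224,-.148,.267]))[0];print(u)
x,y=u.round().astype(int);print(b[y-6:y+7:2,x-12:x+13:3].tolist())
crop(b,200,110,200,150,4,'pics/s5.png')
"
```

```text
[284.0493302  168.65123716]
[[[51, 58, 63], [44, 52, 59], [41, 52, 61], [45, 50, 62], [40, 52, 53], [61, 51, 48], [87, 63, 48], [80, 57, 51], [93, 60, 50]], [[48, 55, 62], [48, 53, 64], [44, 54, 61], [45, 53, 59], [44, 50, 57], [62, 55, 54], [101, 69, 55], [69, 49, 43], [62, 44, 39]], [[47, 51, 58], [39, 51, 56], [45, 51, 60], [48, 56, 64], [46, 56, 60], [52, 59, 64], [68, 61, 64], [53, 42, 39], [50, 35, 26]], [[51, 57, 62], [46, 53, 58], [44, 55, 58], [50, 54, 61], [45, 51, 58], [45, 55, 58], [71, 78, 83], [62, 53, 51], [61, 44, 35]], [[39, 48, 58], [49, 54, 63], [46, 56, 60], [47, 54, 59], [46, 58, 61], [40, 48, 48], [61, 72, 78], [70, 71, 77], [65, 46, 38]], [[52, 62, 67], [52, 59, 65], [55, 61, 67], [45, 52, 62], [42, 53, 52], [38, 44, 43], [60, 65, 76], [63, 74, 82], [67, 66, 66]], [[57, 65, 69], [50, 58, 63], [51, 56, 64], [35, 48, 53], [43, 50, 56], [43, 48, 51], [47, 58, 60], [58, 69, 76], [62, 74, 81]]]
```

View pics/s5.png

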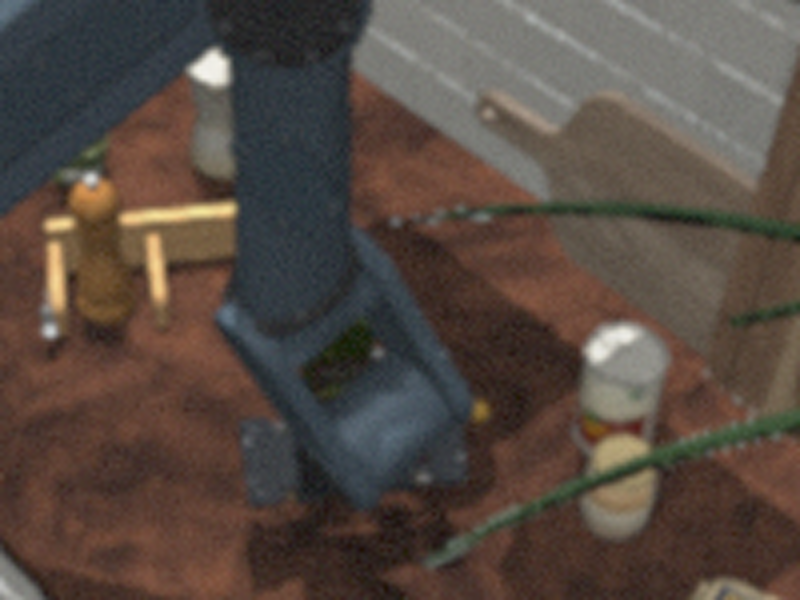

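The picture shows the mill upright in its bay at (103,250), and the bottle through the gripper frame at (340,355), upright and in contact. Next I steer it left.

```bash
(python3 -m crank '[[0.41,0.2,0.3,0.04,0,-0.057,0.5],[0.41,0.2,0.3,0.04,0,-0.057,0.5],[0.41,0.2,0.3,0.04,0,-0.057,0.5]]'
python3 -m crank '[[0.41,0.2,0.3,0.04,0,-0.057,0.5],[0.41,0.2,0.3,0.04,0,-0.057,0.5],[0.41,0.2,0.3,0.04,0,-0.057,0.5],[0.41,0.2,0.3,0.04,0,-0.057,0.5]]'
)|egrep 'ft_force|pos|mom'
python3 -c "
from h import *
goto([-.13,-.07,.018],28,35);print(robot.get_obs()['moment'])
"
```

```text
position: [0.5177, -0.1399, 0.0783]
ft_force: [-0.2, -4.1, 2.4]
position: [0.5299, -0.1214, 0.078]
ft_force: [2.2, -4.1, 1.9]
t 14.53 tip stand [-0.2298 -0.1351  0.0207] F [ 2.2 -4.1  1.9] w 0.044
 rotvec [-0.01   0.001  0.016] shift cm in present axes [ 9.58 -0.9   7.03] in target axes [ 9.56 -1.13  7.02]
[-0.68340089 -0.25997815 -0.33031494]
```

```bash
(python3 -m crank '[[0.6,-0.06,0.44,0,0,0,0.5],[0.6,-0.06,0.44,0,0,0,0.5],[0.6,-0.06,0.44,0,0,0,0.5],[0.6,-0.06,0.44,0,0,0,0.5],[0.6,-0.06,0.44,0,0,0,0.5]]'
python3 -m crank '[[0.6,-0.06,0.44,0,0,0,0.5],[0.6,-0.06,0.44,0,0,0,0.5],[0.6,-0.06,0.44,0,0,0,0.5],[0.6,-0.06,0.44,0,0,0,0.5],[0.6,-0.06,0.44,0,0,0,0.5]]'
)|egrep 'ft_force|pos|mom'
python3 -c "
from h import *
goto([-.13,-.07,.018],28,35);cap()
a=cams.camera('top')
u=pix('top',w([-.13,-.07,.267]))[0];print(u,a[int(u[1]),int(u[0])])
"
```

```text
position: [0.5281, -0.0831, 0.0772]
ft_force: [-0.2, -4.4, 2.1]
position: [0.5278, -0.0459, 0.0764]
ft_force: [0.3, -5.7, 3.2]
t 15.78 tip stand [-0.1672 -0.0927  0.019 ] F [ 0.3 -5.7  3.2] w 0.043
 rotvec [-0.01  -0.     0.013] shift cm in present axes [ 3.51 -0.25  2.58] in target axes [ 3.51 -0.32  2.58]
bottle stand [-0.135 -0.068  0.267] area 10
[260.52492265 176.9104962 ] [ 85 105 116]
```

```bash
(python3 -m crank '[[0.63,0,0.44,0,0,0,0.5],[0.63,0,0.44,0,0,0,0.5],[0.63,0,0.44,0,0,0,0.5],[0.63,0,0.44,0,0,0,0.5]]'
python3 -m crank '[[0.63,0,0.44,0,0,0,0.5],[0.63,0,0.44,0,0,0,0.5],[0.63,0,0.44,0,0,0,0.5]]'
python3 -m crank '[[0.41,-0.4,0.29,-0.04,0,0.057,0.5],[0.41,-0.4,0.29,-0.04,0,0.057,0.5],[0.41,-0.4,0.29,-0.04,0,0.057,0.5]]'
)|egrep 'ft_force|pos|mom'
python3 -c "
from h import *
goto([-.08,-.05,.018],0,35);cap()
"
```

```text
position: [0.5296, -0.015, 0.0763]
ft_force: [-0.2, -3.6, 1.3]
position: [0.5312, 0.0079, 0.0763]
ft_force: [-0.4, -3.2, 0.4]
position: [0.5206, 0.0247, 0.0763]
ft_force: [-1.6, -3.3, 1.1]
t 17.12 tip stand [-0.1084 -0.0563  0.019 ] F [-1.6 -3.3  1.1] w 0.044
 rotvec [-0.171 -0.     0.241] shift cm in present axes [ 2.46 -0.95  1.85] in target axes [ 2.13 -1.8   1.61]
bottle stand [-0.085 -0.002  0.267] area 1
```

```bash
(python3 -m crank '[[0.41,-0.3,0.29,-0.04,0,0.057,0.5],[0.41,-0.3,0.29,-0.04,0,0.057,0.5]]'
python3 -m crank '[[0.41,-0.3,0.29,-0.04,0,0.057,0.5],[0.41,-0.3,0.29,-0.04,0,0.057,0.5]]'
)|egrep 'ft_force|pos|mom'
python3 -c "
from h import *
goto([-.03,-.05,.018],0,35);cap()
a=cams.camera('top');r,g,b=[a.astype(int)[...,i] for i in range(3)]
m=(r>g*1.25)&(r>130)&(abs(g-b)<25)&(g>90);m[:,:215]=0;m[:,300:]=0;m[230:]=0;m[:100]=0
s,c=big(m);print(s,c,st(pt('top',c,.267)))
crop(a,170,130,160,120,4,'pics/t6.png')
"
```

```text
position: [0.5179, 0.036, 0.0763]
ft_force: [-1.4, -1.4, 0.7]
position: [0.5166, 0.0479, 0.0762]
ft_force: [-1.8, -1.9, 1.6]
t 17.68 tip stand [-0.0893 -0.0513  0.0189] F [-1.8 -1.9  1.6] w 0.044
 rotvec [-0.012 -0.001  0.013] shift cm in present axes [ 4.81 -0.11  3.48] in target axes [ 4.81 -0.21  3.47]Traceback (most recent call last):
  File "<string>", line 3, in <module>
    goto([-.03,-.05,.018],0,35);cap()
                                ~~~^^
  File "h.py", line 33, in cap
    s,c=big((r>g*1.25)&(r>130)&(abs(g-bl)<25)&(g>90));P=st(pt('side',c+[150,110],.267));print('bottle stand',np.round(P,3),'area',s[4])
        ~~~^^^^^^^^^^^^^^^^^^^^^^^^^^^^^^^^^^^^^^^^^^
  File "h.py", line 30, in big
    n,l,s,c=cv2.connectedComponentsWithStats(m.astype('uint8'));k=1+s[1:,4].argmax();return s[k],c[k]
                                                                    ~~~~~~~~~~~~~~^^
ValueError: attempt to get argmax of an empty sequence
```

```bash
(python3 -m crank '[[-0.4,0,-0.3,0,0,0,0.5],[-3,0,-2.1,0,0,0,0.5],[-4,0,-2.8,0,0,0,0.5],[-4,0,-2.8,0,0,0,0.5],[0,-2,-5,0,0,0,0.5]]'
python3 -m crank '[[0,-3,-5,0,0,0,0.5],[0,-4,-4,0,0,0,0.5],[0,-4,-4,0,0,0,0.5],[0,0,0,0,0,0,0.5]]'
)|egrep 'ft_force|pos|mom'
python3 -c "
from h import *
goto([-.03,-.05,.018],0,35)
a=cams.camera('side');crop(a,180,110,160,120,4,'pics/s7.png')
try: cap()
except Exception as e: print(e)
b=a.astype(int);G=(b[...,1]>b[...,0]+8)&(b[...,1]>b[...,2]+8);G[:,:200]=0;G[:,330:]=0;G[250:]=0;G[:130]=0
s,c=big(G);print('green',s,c);print('base',st(pt('side',(c[0],s[1]+s[3]),0)))
"
```

```text
position: [0.4128, -0.0894, 0.1154]
ft_force: [0.6, -0.7, 0.3]
position: [0.2784, -0.0921, 0.2252]
ft_force: [0.5, -0.5, 0.5]
t 18.85 tip stand [-0.3357  0.0734  0.1678] F [ 0.5 -0.5  0.5] w 0.044
 rotvec [-0.006  0.001  0.012] shift cm in present axes [16.31 12.69 29.71] in target axes [16.44 12.3  29.81]
bottle stand [-0.054 -0.05   0.267] area 41
green [250 156   9  12  37] [254.48648649 161.02702703]
base [ 0.0901792  -0.07027702  0.        ]
```

View pics/s7.png

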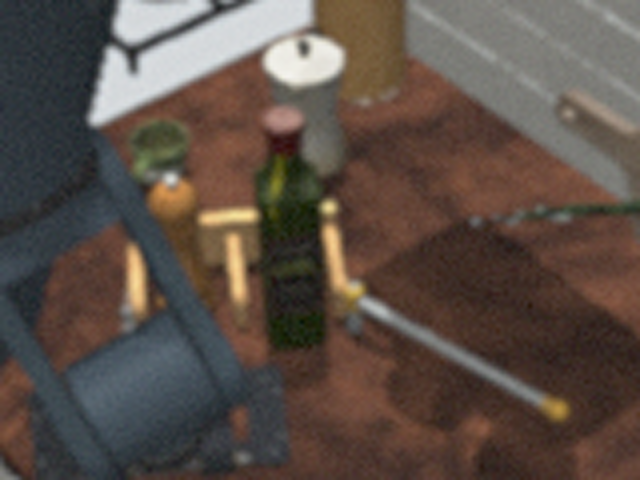

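The bottle is upright, roughly square, and centred in front of the right bay at (290,340). The cap puts it at stand (-0.054,-0.050). I'll go back behind it and do the final straight push.

```bash
(python3 -m crank '[[0.67,2.5,4.1,0,0,0,0.5],[0.67,2.5,4.1,0,0,0,0.5],[0.67,2.5,4.1,0,0,0,0.5],[0.67,2.5,4.1,0,0,0,0.5],[0.67,2.5,4.1,0,0,0,0.5]]'
python3 -m crank '[[0,0,0,0,0,0,0.5]]'
)|egrep 'ft_force|pos|mom'
python3 -c "
from h import *
goto([-.033,-.05,.018],0,35)
"
```

```text
position: [0.4644, -0.0319, 0.0722]
ft_force: [1.0, -1.5, 0.7]
position: [0.4646, -0.0318, 0.0718]
ft_force: [0.2, 0.1, -0.3]
t 19.7 tip stand [-0.1844 -0.0502  0.0144] F [ 0.2  0.1 -0.3] w 0.043
 rotvec [-0.015 -0.     0.019] shift cm in present axes [12.61  0.24  8.39] in target axes [12.61 -0.13  8.39]
```

```bash
(python3 -m crank '[[1.5,0.03,1,0,0,0,0.5],[1.5,0.03,1,0,0,0,0.5],[1.5,0.03,1,0,0,0,0.5],[1.5,0.03,1,0,0,0,0.5],[0.6,0,0.41,0,0,0,0.5]]'
python3 -m crank '[[0.6,0.02,0.41,0,0,0,0.5],[0.6,0.02,0.41,0,0,0,0.5],[0.6,0.02,0.41,0,0,0,0.5],[0.6,0.02,0.41,0,0,0,0.5],[0.6,0.02,0.41,0,0,0,0.5]]'
python3 -m crank '[[0.6,0.02,0.41,0,0,0,0.5],[0.6,0.02,0.41,0,0,0,0.5],[0.6,0.02,0.41,0,0,0,0.5],[0.6,0.02,0.41,0,0,0,0.5]]'
)|egrep 'ft_force|pos|mom'
python3 -c "
from h import *
goto([-.033,-.05,.018],0,35)
"
```

```text
position: [0.5048, 0.0345, 0.0766]
ft_force: [0.2, 0.1, -0.8]
position: [0.5249, 0.0639, 0.0772]
ft_force: [-1.7, -1.2, -0.5]
position: [0.5408, 0.0886, 0.0776]
ft_force: [-1.5, -1.3, -1.1]
t 21.45 tip stand [-0.0419 -0.0498  0.0202] F [-1.5 -1.3 -1.1] w 0.044
 rotvec [-0.011 -0.     0.015] shift cm in present axes [ 0.6  -0.04  0.69] in target axes [ 0.6  -0.06  0.69]
```

```bash
(python3 -m crank '[[0.5,0,0.4,0,0,0,0.5],[0.45,0,0.35,0,0,0,0.5],[0,0,0,0,0,0,0.5]]'
python3 -m crank '[[-0.4,0,-0.3,0,0,0,0.5],[-3,0,-2.1,0,0,0,0.5],[-4,0,-2.8,0,0,0,0.5],[-4,0,-2.8,0,0,0,0.5],[-4,0,-2.8,0,0,0,0.5]]'
python3 -m crank '[[0,-3,-5,0,0,0,1],[0,-3,-5,0,0,0,1],[0,-3,-5,0,0,0,1],[0,-3,-5,0,0,0,1],[0,0,0,0,0,0,1]]' 10
)|egrep 'ft_force|pos|mom'
python3 -c "
from h import *
goto([-.03,-.05,.018],0,35);cap()
a=cams.camera('top');r,g,b=[a.astype(int)[...,i] for i in range(3)]
m=(r>g*1.25)&(r>130)&(abs(g-b)<25)&(g>90);m[:,:200]=0;m[:,300:]=0;m[230:]=0;m[:100]=0
n,l,s,c=cv2.connectedComponentsWithStats(m.astype('uint8'))
print([(s[k,4],np.round(st(pt('top',c[k],.267)),3)) for k in range(1,n) if s[k,4]>20])
# mill orange dome
m=(r>150)&(r>b*1.9)&(r>g*1.25);m[:,:170]=0;m[:,300:]=0;m[250:]=0;m[:140]=0
n,l,s,c=cv2.connectedComponentsWithStats(m.astype('uint8'));print([(s[k],np.round(st(pt('top',c[k],.145)),3)) for k in range(1,n) if s[k,4]>15])
"
```

```text
position: [0.5473, 0.099, 0.0771]
ft_force: [-1.1, -0.7, 0.3]
position: [0.4478, -0.0632, 0.0772]
ft_force: [1.2, -0.0, 0.4]
position: [0.2852, -0.0977, 0.2426]
ft_force: [-0.2, -0.6, -0.6]
t 23.07 tip stand [-0.3368  0.0645  0.1851] F [-0.2 -0.6 -0.6] w 0.004
 rotvec [-0.003  0.003  0.013] shift cm in present axes [15.46 11.73 31.22] in target axes [15.53 11.43 31.29]
bottle stand [ 0.003 -0.049  0.267] area 30
[(np.int32(111), array([ 0.008, -0.053,  0.267]))]
[(array([180, 176,  35,  30, 158], dtype=int32), array([0.003, 0.055, 0.145])), (array([208, 185,  18,  18,  31], dtype=int32), array([-0.023,  0.021,  0.145])), (array([184, 207,  15,  16,  30], dtype=int32), array([-0.017,  0.113,  0.145]))]
```

```bash
cat >> h.py <<'E'
def bar(a,r,ex=0):
    d=np.array([-np.sin(a),np.cos(a)]);n=np.array([-np.cos(a),-np.sin(a)])
    return np.array([-.06,-.112])+r*d+(.005+.0095*abs(np.cos(a))+.015*abs(np.sin(a))+ex)*n+[.007,0]
def arc(a0,a1,r,n):
    P=np.array([bar(a,r) for a in np.linspace(a0,a1,n+1)]);D=np.diff(P,axis=0)*100;t=np.radians(20)
    for d,p in zip(D,P[1:]): print(np.round([d[0]*np.cos(t),-d[1],d[0]*np.sin(t)],2).tolist(),"->",np.round(p,3))
E
python3 -c "
from h import *
p=bar(2.55,.15);print(p)
goto([*p,.185],0,20)
"
```

```text
[-0.11901329 -0.24835924]
t 23.18 tip stand [-0.3358  0.0639  0.1837] F [ 1.2 -0.5 -0. ] w 0.002
 rotvec [-0.005 -0.261  0.015] shift cm in present axes [19.21 31.53 12.33] in target axes [22.22 31.18  7.05]
```

```bash
(python3 -m crank '[[0,0,0,0,-0.13,0.007,1],[0,0,0,0,-0.13,0.007,1],[0.3,5,0.1,0,0,0,1],[3,4.6,0.9,0,0,0,1],[3,4.5,0.9,0,0,0,1]]'
python3 -m crank '[[3.2,4.3,1,0,0,0,1],[3.2,4.3,1,0,0,0,1],[3.2,4.3,1,0,0,0,1],[3.2,4.2,1,0,0,0,1],[3,0,1,0,0,0,1]]'
)|egrep 'ft_force|pos|mom'
python3 -c "
from h import *
p=bar(2.55,.15)
goto([*p,.025],0,20)
"
```

```text
position: [0.4432, -0.1148, 0.242]
ft_force: [-0.6, -1.0, 0.2]
position: [0.6774, -0.066, 0.2467]
ft_force: [-0.1, -0.1, 1.0]
t 24.43 tip stand [-0.1146 -0.2483  0.181 ] F [-0.1 -0.1  1. ] w 0.001
 rotvec [-0.009 -0.003  0.005] shift cm in present axes [-5.77  0.05 14.49] in target axes [-5.73 -0.06 14.51]
```

```bash
(python3 -m crank '[[-1.45,0,3.62,0,0,0,1],[-1.45,0,3.62,0,0,0,1],[-1.45,0,3.62,0,0,0,1],[-1.4,0,3.62,0,0,0,1],[0,0,0,0,0,0,1]]'
)|egrep 'ft_force|pos|mom'
python3 -c "
from h import *
p=bar(2.55,.15)
goto([*p,.025],0,20)
arc(2.55,0,.15,34)
"
```

```text
position: [0.6678, -0.0676, 0.0881]
ft_force: [-0.7, 0.3, -0.2]
t 25.05 tip stand [-0.1212 -0.2403  0.0223] F [-0.7  0.3 -0.2] w 0.001
 rotvec [-0.02  -0.     0.001] shift cm in present axes [ 0.3   0.67 -0.19] in target axes [ 0.3   0.67 -0.18]
[-0.91, -0.5, -0.33] -> [-0.129 -0.243]
[-0.88, -0.58, -0.32] -> [-0.138 -0.238]
[-0.84, -0.65, -0.31] -> [-0.147 -0.231]
[-0.8, -0.72, -0.29] -> [-0.155 -0.224]
[-0.75, -0.79, -0.27] -> [-0.164 -0.216]
[-0.7, -0.86, -0.26] -> [-0.171 -0.207]
[-0.64, -0.92, -0.23] -> [-0.178 -0.198]
[-0.58, -0.98, -0.21] -> [-0.184 -0.188]
[-0.51, -1.03, -0.19] -> [-0.189 -0.178]
[-0.44, -1.08, -0.16] -> [-0.194 -0.167]
[-0.36, -1.12, -0.13] -> [-0.198 -0.156]
[-0.28, -1.16, -0.1] -> [-0.201 -0.145]
[-0.19, -1.18, -0.07] -> [-0.203 -0.133]
[-0.11, -1.07, -0.04] -> [-0.204 -0.122]
[-0.04, -1.08, -0.01] -> [-0.204 -0.111]
[0.04, -1.09, 0.01] -> [-0.204 -0.1  ]
[0.11, -1.09, 0.04] -> [-0.203 -0.089]
[0.19, -1.09, 0.07] -> [-0.201 -0.079]
[0.27, -1.08, 0.1] -> [-0.198 -0.068]
[0.34, -1.07, 0.13] -> [-0.194 -0.057]
[0.42, -1.04, 0.15] -> [-0.19  -0.047]
[0.5, -1.01, 0.18] -> [-0.185 -0.037]
[0.58, -0.98, 0.21] -> [-0.178 -0.027]
[0.65, -0.94, 0.24] -> [-0.171 -0.017]
[0.73, -0.89, 0.26] -> [-0.164 -0.009]
[0.8, -0.83, 0.29] -> [-0.155 -0.   ]
[0.86, -0.76, 0.31] -> [-0.146  0.007]
[0.92, -0.69, 0.34] -> [-0.136  0.014]
[0.98, -0.62, 0.36] -> [-0.126  0.02 ]
[1.03, -0.53, 0.37] -> [-0.115  0.026]
[1.07, -0.45, 0.39] -> [-0.104  0.03 ]
[1.11, -0.35, 0.4] -> [-0.092  0.034]
[1.13, -0.26, 0.41] -> [-0.08   0.036]
[1.16, -0.16, 0.42] -> [-0.067  0.038]
```

```bash
(python3 -m crank '[[-0.7,0,-0.25,0,0,0,1],[-0.9,-0.6,-0.32,0,0,0,1],[-0.85,-0.65,-0.31,0,0,0,1],[-0.8,-0.7,-0.29,0,0,0,1],[-0.75,-0.8,-0.27,0,0,0,1]]'
python3 -m crank '[[-0.7,-0.85,-0.26,0,0,0,1],[-0.65,-0.9,-0.23,0,0,0,1],[-0.6,-1,-0.21,0,0,0,1],[-0.5,-1,-0.19,0,0,0,1],[-0.45,-1.1,-0.16,0,0,0,1]]'
python3 -m crank '[[-0.35,-1.1,-0.13,0,0,0,1],[-0.3,-1.15,-0.1,0,0,0,1],[-0.2,-1.2,-0.07,0,0,0,1],[-0.1,-1.1,-0.04,0,0,0,1],[0,-1.1,0,0,0,0,1]]'
python3 -m crank '[[0,-1.1,0,0,0,0,1],[0.1,-1.1,0.04,0,0,0,1],[0.2,-1.1,0.07,0,0,0,1]]'
)|egrep 'ft_force|pos|mom'
python3 -c "
from h import *
goto([-.201,-.079,.025],0,20)
"
```

```text
position: [0.6238, -0.0927, 0.095]
ft_force: [0.8, 1.1, 0.7]
position: [0.5662, -0.0923, 0.0944]
ft_force: [0.1, 0.4, 0.2]
position: [0.5132, -0.0704, 0.0948]
ft_force: [0.6, -0.3, 0.3]
position: [0.4871, -0.0499, 0.095]
ft_force: [1.4, -0.2, -0.3]
t 27.3 tip stand [-0.2037 -0.0795  0.0292] F [ 1.4 -0.2 -0.3] w 0.0
 rotvec [-0.008 -0.002  0.003] shift cm in present axes [ 0.12 -0.1   0.49] in target axes [ 0.12 -0.11  0.49]
```

```bash
(python3 -m crank '[[0.3,-1.1,0.5,0,0,0,1],[0.35,-1.1,0.13,0,0,0,1],[0.4,-1.05,0.15,0,0,0,1],[0.5,-1,0.18,0,0,0,1],[0.6,-1,0.21,0,0,0,1]]'
python3 -m crank '[[0.65,-0.95,0.24,0,0,0,1],[0.75,-0.9,0.27,0,0,0,1],[0.8,-0.85,0.29,0,0,0,1],[0.85,-0.75,0.31,0,0,0,1],[0.9,-0.7,0.33,0,0,0,1]]'
python3 -m crank '[[1,-0.6,0.36,0,0,0,1],[1,-0.55,0.37,0,0,0,1],[1.05,-0.45,0.38,0,0,0,1]]'
)|egrep 'ft_force|pos|mom'
python3 -c "
from h import *
goto([-.067,.038,.025],0,20)
for n in('top','side'):
    a=cams.camera(n).astype(int);r,g,b=[a[...,i] for i in range(3)]
    m=(r>150)&(g>95)&(b<75)&(r-b>100)
    n_,l,s,c=cv2.connectedComponentsWithStats(m.astype('uint8'))
    print(n,[(int(s[k,4]),np.round(st(pt(n,c[k],.044))[:2],3)) for k in range(1,n_) if s[k,4]>3 and np.linalg.norm(st(pt(n,c[k],.044))[:2]-[-.06,-.112])<.28])
"
```

```text
position: [0.4559, -0.0012, 0.0918]
ft_force: [0.3, -0.2, -0.4]
position: [0.4435, 0.0567, 0.092]
ft_force: [-0.5, -0.9, -0.5]
position: [0.4475, 0.0927, 0.0922]
ft_force: [0.1, -1.1, -0.4]
t 28.93 tip stand [-0.1049  0.0308  0.0265] F [ 0.1 -1.1 -0.4] w 0.0
 rotvec [-0.008 -0.002  0.003] shift cm in present axes [ 3.52 -0.75  1.44] in target axes [ 3.52 -0.77  1.43]
top [(55, array([0.037, 0.031])), (26, array([-0.109,  0.124]))]
side []
```

Knob is at stand (-0.109, 0.124), so the bar is at about 0.2 rad and following the fingers. Closing the rest.

```bash
(python3 -m crank '[[0.9,-0.2,0.34,0,0,0,1],[0.9,-0.2,0.34,0,0,0,1],[0.7,-0.2,0.27,0,0,0,1],[0.5,-0.1,0.19,0,0,0,1]]'
python3 -m crank '[[0.4,0,0.15,0,0,0,1]]'
python3 -m crank '[[0.2,0,0.07,0,0,0,1]]'
python3 -m crank '[[0.2,0,0.07,0,0,0,1]]'
)|egrep 'ft_force|pos|mom'
cat >> h.py <<'E'
def knob():
    n='top';a=cams.camera(n).astype(int);r,g,b=[a[...,i] for i in range(3)]
    m=(r>150)&(g>95)&(b<75)&(r-b>100)
    n_,l,s,c=cv2.connectedComponentsWithStats(m.astype('uint8'))
    for k in range(1,n_):
        p=st(pt(n,c[k],.044))[:2]
        if s[k,4]>3 and np.linalg.norm(p-[-.06,-.112])<.28: print(int(s[k,4]),np.round(p,3),"a",round(float(np.arctan2(-(p[0]+.06),p[1]+.112)),3))
E
python3 -c "
from h import *
goto([-.067,.038,.025],0,20);knob()
"
```

```text
position: [0.4589, 0.1232, 0.0919]
ft_force: [-0.2, -0.5, 0.2]
position: [0.46, 0.1256, 0.0915]
ft_force: [-9.2, -14.2, 5.3]
position: [0.4601, 0.126, 0.0913]
ft_force: [-10.1, -17.2, 7.0]
position: [0.4603, 0.1265, 0.0911]
ft_force: [-14.0, -24.6, 9.9]
t 29.9 tip stand [-0.0702  0.038   0.0252] F [-14.  -24.6   9.9] w 0.0
 rotvec [-0.004  0.008  0.003] shift cm in present axes [ 0.24 -0.03  0.12] in target axes [ 0.24 -0.03  0.12]
10 [-0.055 -0.113] a -1.766
53 [0.048 0.045] a -0.602
22 [-0.056  0.131] a -0.016
```

The bar is on its stop: force rose sharply and the knob is level with the hub, so a≈0. I'll back away and check everything.

```bash
(python3 -m crank '[[-0.6,0,-0.2,0,0,0,1],[-2,0,-0.7,0,0,0,1],[-3,0,-1,0,0,0,1],[-4,0,-1.5,0,0,0,1],[-4,0,-1.5,0,0,0,1]]'
python3 -m crank '[[0,0,-5,0,0,0,1],[0,0,-5,0,0,0,1],[0,0,-5,0,0,0,1],[0,0,-3,0,0,0,1],[0,0,0,0,0,0,1]]'
)|egrep 'ft_force|pos|mom'
python3 -c "
from h import *
goto([-.2,.038,.2],0,20);knob()
a=cams.camera('top');b=cams.camera('side')
try: cap()
except Exception as e: print(e)
a=a.astype(int);r,g,b=[a[...,i] for i in range(3)]
m=(r>g*1.25)&(r>130)&(abs(g-b)<25)&(g>90);m[:,:200]=0;m[:,300:]=0;m[230:]=0;m[:100]=0
n,l,s,c=cv2.connectedComponentsWithStats(m.astype('uint8'))
print([(s[k,4],np.round(st(pt('top',c[k],.267)),3)) for k in range(1,n) if s[k,4]>20])
"
```

```text
position: [0.3858, 0.0069, 0.0911]
ft_force: [1.4, -0.2, -1.2]
position: [0.3571, -0.0433, 0.2532]
ft_force: [-0.3, 0.1, -0.4]
t 31.2 tip stand [-0.2678  0.0331  0.1876] F [-0.3  0.1 -0.4] w 0.001
 rotvec [-0.001 -0.007  0.005] shift cm in present axes [ 6.84 -0.46  1.2 ] in target axes [ 6.85 -0.49  1.16]
4 [ 0.061 -0.084] a -1.345
9 [-0.055 -0.113] a -1.782
bottle stand [ 0.004 -0.049  0.267] area 32
[(np.int32(109), array([ 0.008, -0.054,  0.267]))]
```

```bash
(python3 -m crank '[[-1,5,-2,0,0,0,1],[0,5,-2,0,0,0,1],[0,5,-2,0,0,0,1],[0,5,0,0,0,0,1],[0,5,0,0,0,0,1]]'
python3 -m crank '[[0,0,0,0,0,0,1],[0,0,0,0,0,0,1]]')|egrep 'ft_force|pos|mom'
python3 -c "
from h import *
knob();a=cams.camera('top').astype(int);r,g,b=[a[...,i] for i in range(3)]
m=(r>150)&(r>b*1.9)&(r>g*1.25);n,l,s,c=cv2.connectedComponentsWithStats(m.astype('uint8'));print([(s[k,4],np.round(st(pt('top',c[k],.145)),3)) for k in range(1,n) if s[k,4]>40])
for n,p in dict(k0=(-.06,.131,.044),bar=(-.06,.05,.044)).items():
    u=pix('top',w(p))[0].round().astype(int);print(n,u,a[u[1]-3:u[1]+4,u[0]].tolist())
"
```

```text
position: [0.553, -0.2016, 0.301]
ft_force: [0.2, 0.9, -0.7]
position: [0.5509, -0.2003, 0.3008]
ft_force: [-0.3, -0.2, -0.3]
[(np.int32(42), array([ 0.352, -0.2  ,  0.145])), (np.int32(110), array([-0.769, -0.617,  0.145])), (np.int32(87), array([-0.752, -0.342,  0.145])), (np.int32(83), array([-0.781, -0.353,  0.145])), (np.int32(21274), array([-0.106,  0.575,  0.145])), (np.int32(6769), array([-0.595,  0.173,  0.145]))]
k0 [202 237] [[74, 92, 105], [75, 91, 101], [75, 89, 102], [73, 86, 99], [75, 89, 101], [78, 91, 105], [75, 92, 101]]
bar [221 219] [[32, 41, 49], [30, 35, 41], [37, 49, 53], [34, 41, 50], [39, 49, 51], [40, 46, 49], [38, 45, 51]]
```

```bash
python3 -c "
from h import *
a=cams.camera('side').astype(int);r,g,b=[a[...,i] for i in range(3)]
for t in (60,80):
  m=(r-b>t)&(g-b>t*.55)&(r>110)
  n,l,s,c=cv2.connectedComponentsWithStats(m.astype('uint8'))
  for k in range(1,n):
    p=st(pt('side',c[k],.044))[:2]
    if s[k,4]>2 and np.linalg.norm(p-[-.06,0])<.2: print(t,s[k],np.round(p,3))
for y in (-.09,-.05,-.02,.0,.03,.06,.09,.12,.131):
    u=pix('side',w((-.057,y,.046)))[0].round().astype(int);print(y,u,a[u[1]-3:u[1]+4,u[0]].tolist())
"
```

```text
60 [217 155  12  10  79] [0.112 0.059]
60 [259 160   5   4  16] [ 0.078 -0.098]
60 [230 162  14   5  56] [0.077 0.005]
60 [211 164   8   5  30] [0.078 0.095]
60 [261 166  11  21  83] [-0.012 -0.102]
60 [236 168   6  17  74] [0.004 0.001]
60 [212 170   5  17  67] [0.003 0.1  ]
60 [222 178   5   4   8] [-0.012  0.058]
60 [203 187   7   6  32] [-0.058  0.131]
80 [218 156  10   7  49] [0.116 0.059]
80 [260 161   3   2   6] [ 0.078 -0.098]
80 [230 162  13   4  35] [0.078 0.006]
80 [212 165   6   3  14] [0.077 0.095]
80 [261 167  10  18  58] [-0.014 -0.101]
80 [237 169   5  16  50] [-0.001  0.001]
80 [212 171   4  16  52] [0.001 0.101]
80 [204 187   6   5  26] [-0.056  0.131]
-0.09 [263 184] [[189, 148, 102], [167, 139, 114], [175, 169, 161], [199, 204, 203], [167, 168, 170], [122, 112, 107], [108, 81, 59]]
-0.05 [253 185] [[29, 41, 23], [52, 53, 51], [103, 106, 102], [132, 136, 136], [120, 121, 123], [88, 82, 80], [65, 53, 46]]
-0.02 [245 185] [[54, 44, 30], [65, 51, 45], [107, 100, 101], [161, 166, 161], [185, 187, 189], [148, 151, 150], [90, 83, 77]]
0.0 [240 186] [[223, 172, 117], [200, 160, 119], [194, 175, 157], [200, 198, 192], [171, 172, 173], [128, 122, 114], [117, 95, 77]]
0.03 [232 186] [[87, 59, 39], [84, 62, 44], [112, 103, 90], [165, 167, 165], [202, 205, 205], [162, 167, 166], [106, 101, 97]]
0.06 [224 187] [[99, 71, 44], [95, 69, 48], [125, 111, 100], [175, 173, 167], [192, 195, 195], [149, 151, 151], [89, 84, 79]]
0.09 [217 188] [[83, 62, 48], [92, 77, 66], [127, 119, 114], [165, 166, 164], [169, 172, 171], [131, 130, 133], [92, 78, 68]]
0.12 [209 189] [[92, 71, 63], [120, 101, 75], [174, 151, 90], [208, 184, 104], [190, 162, 92], [133, 108, 65], [108, 75, 58]]
0.131 [206 189] [[101, 74, 45], [157, 125, 67], [219, 178, 82], [238, 205, 90], [229, 185, 81], [178, 142, 61], [126, 98, 53]]
```

The bar lies along x = -0.057 across both bays and the knob is at (-0.057, 0.131), so it's fully shut. The mill's head is still visible standing in the left bay, and the bottle stands in the right bay.

```bash
python3 -c "
from rig import ticket
print(ticket.hand_in())"
```

```text
the job is handed in; nothing more can be done
None
```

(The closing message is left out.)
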